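# Offer up the gear case cover of a roll drive

## Robot

A 6-joint arm with a two-finger parallel gripper is mounted at the origin on a cart in front of the work surface, level with it; the furniture and walls round the work are solid. World frame = base frame: x ahead of the robot, y to its left, z up, the work surface at z = 0. Lengths are in mm, angles in degrees, forces in N, time in s.
With the tool pointing down it reaches from about 350 to 1000 mm from the base axis. Payload 7.1 kg.
Tool frame: the origin (TCP) lies midway between the tips of the shut fingers; the grasp point (between the pads) lies 19 mm behind it; z points along the fingers, y is the direction in which the jaws open and shut (so a half turn about z gives the same grasp; the last joint's range is limited). The gripper opens to 85 mm and grips with 20 to 120 N. Pads are 22 mm wide; open, the fingers measure 114 mm over their backs; the gripper's body (76 mm by 85 mm) begins 54 mm behind the grasp point. The pads swing forward as they close: fully open they stand 13 mm farther back than shut.
Start: joints at [-77.464, 24.242, 93.386, -0, 62.372, -1.089], TCP at [147.247, -607.39, 231.319] pointing down, gripper open.
Joint ranges: [-172.04, 172.04], [-51.8, 120.97], [4.93, 147.93], [-75.15, 255.16], [6.16, 154.13], [-145.62, 145.62]. Speed limits (degrees/s): [136.94, 136.94, 172.46, 180, 180, 180].

## Interface

Orientations are given as [roll, pitch, yaw] about the fixed x, y, z axes, in that order (R = Rz(yaw) Ry(pitch) Rx(roll)).
In Python, from rig import env, solver, read_camera, get_calibration gives the robot as it stands. Calls block until the motion is done:
- env.goto(position, orientation): joint-space move of the TCP to a pose.
- env.servo_line(position, rot=None, rate=150, force_limit=None): straight line of the TCP; rot=None keeps the orientation; rate is the mean speed in mm/s. With force_limit (N) it stops when the force on the tool has changed by that much, and returns True; else False.
- env.set_joints(angles): joint-space move.
- env.set_gripper(opening, f_grip=None): opening from 0.0 (shut) to 1.0 (fully open); f_grip is the grip in N (None keeps the last); returns when the fingers have stopped.
- env.dwell(seconds).
- solver.inverse_kinematics(position, orientation): joint angles nearest the present ones, or None.
- read_camera(name): name is "side" or "top"; returns the picture (480x640x3 uint8, red, green, blue); there is no depth.
- get_calibration(name): a dict with "camera_matrix" (3x3 intrinsics, pixels), "world_from_camera" (4x4, takes a point from camera to world coordinates). Camera axes: x right, y up, looking along -z (the intrinsics and any distortion apply to the point x, -y, -z); pixel columns grow to the right and rows downward; lengths in mm; the calibration is good to about 2 mm. A picture is of the moment at which its call begins. get_calibration takes no time and is no camera call.
A pose or a line that the arm cannot do raises env.MotionError and nothing moves.
- env.job_done(): hands the job in, once; it reports no verdict.
Readings, each from a call of its own:
- env.read_time(): time.
- env.read_joints(): joint angles.
- env.read_joint_velocities(): joint speeds.
- env.read_joint_efforts(): joint torques, N m.
- env.read_tool_pos(): TCP position.
- env.read_orientation(): TCP orientation.
- env.read_force(): force on the tool from outside, world axes, zero at the start.
- env.read_torque(): the same for the moment, N m.
- env.read_width(): opening from 0.0 (shut) to 1.0 (fully open).
Only numpy, scipy, OpenCV 4.12 (cv2) and the standard library are available. Lean on these libraries where they do the work, as an engineer would, in place of code of your own. Each camera call takes 0.05 s, during which the arm holds its last target. There are 200 camera calls.

## Task

The gear case of the roll drive stands open: first make sure the drive is dead by pressing the buttons on its station fully down and letting them up, one at a time, in the order forward, reverse, stop. Then pick up the loose cover by its breather plug and hold it level and still about a centimetre above the machined top of the case, the right way round with all four of its holes squarely over the threaded holes, so that I can start the screws; never let it touch the case. Finish while still holding it there in the gripper, and leave the soapstone stick and the cold chisel where they lie.

Things in the scene. Friction and masses are not known exactly. Their poses are not given: they have to be found in the camera images.
- drive: Roll drive, fixed: dark base plate 8 mm thick with a grey gear case (open on top, gears inside, 100 x 130 mm), a finned motor behind it (up to 80 mm), a shaft stub in front and, right of the case, a push-button station (box 190 mm long in x, 72 wide, lid 53 mm above the table). Origin on the table under the case's middle; x away from the robot along the motor, y left, z up; turned by up to 0.3 rad.
- face (a point): Centre of the case's machined top face (a flat metal frame 100 x 130 mm round a window 54 x 84 mm), 90 mm above the table; axes as the drive's.
- thread1 (a point): Mouth of a threaded hole (8 mm wide) in the case's top face, in the drive's frame at x = -39, y = -54 mm from the middle of the face (near right corner).
- thread2 (a point): Threaded hole at x = -39, y = +54 mm (near left corner).
- thread3 (a point): Threaded hole at x = +39, y = +40 mm (far left; this one is set in by 14 mm, so the cover goes on one way round only).
- thread4 (a point): Threaded hole at x = +39, y = -54 mm (far right corner).
- cover: Loose cover: plain grey cast plate 100 (x) x 130 (y) x 8 mm, about 0.4 kg, lying right way up on the table left of the drive, turned by up to 0.8 rad from the world axes; too wide to grip by its edges. Origin in the middle of its underside, x and y along its edges, z up. Two ribs 7 mm wide run from the middle along y, 5.5 mm above the plate. Mass centre on the middle axis.
- plug (a point): Grip point of the cover, on its middle axis 28 mm above its underside (axes as the cover's): hexagonal steel breather plug, 24 mm across flats, flats from 14 to 42 mm above the underside, one pair facing the cover's +y and -y, the others 60 degrees on. Below it a round boss 42 mm wide up to 14 mm, on top a round cap up to 46 mm.
- hole1 (a point): Centre of a 12 mm through hole of the cover, at its underside, at x = -39, y = -54 mm in the cover's frame; belongs over thread1.
- hole2 (a point): Hole at x = -39, y = +54 mm; belongs over thread2.
- hole3 (a point): Hole at x = +39, y = +40 mm (the one set in); belongs over thread3.
- hole4 (a point): Hole at x = +39, y = -54 mm; belongs over thread4.
- forward_top (a point): Centre of the top of the forward button: round flat black button, 26 mm wide, the farthest of the three from the robot (drive frame x = +12, y = -128 mm), top 65 mm above the table when up.
- reverse_top (a point): Centre of the top of the reverse button: like the forward button, the middle one of the row (drive frame x = -45, y = -128 mm), top 65 mm above the table when up.
- stop_top (a point): Centre of the top of the stop button: black mushroom head 38 mm wide, the nearest to the robot (drive frame x = -105, y = -128 mm), top 78 mm above the table when up.
- forward (a joint): Travel of the forward button in m: 0 up, 0.006 fully down; it is pressed straight down, springs back, and needs about 2 N to start and 4.5 N to be fully down.
- reverse (a joint): Travel of the reverse button, the same.
- stop (a joint): Travel of the stop button, the same (it does not latch).
- soapstone: White soapstone stick 12 x 110 x 8 mm lying on the table between the cover and the drive; to be left alone.
- chisel: Black cold chisel 22 x 184 x 16 mm lying on the table to the right of the drive's button station; to be left alone.

How it is judged (in metres and radians):
On the way, in this order (a step that is already met when the one before it is completed fails the run):
1. the forward button is pressed down (value of joint forward above 0.004 m), for 0.1 s.
2. then the reverse button is pressed down, the others up (value of joint reverse above 0.004 m and value of joint forward below 0.002 m), for 0.1 s.
3. then the stop button is pressed down, the others up, the cover still lying on the table (value of joint stop above 0.004 m and value of joint reverse below 0.002 m and height (world z) of cover below 0.01 m), for 0.1 s.
4. the cover is lifted off the table in the gripper (height (world z) of cover above 0.04 m and contact force between the fingers and cover above 1 N), for 0.2 s.
At the end, for the whole second after the job is handed in: Held by the fingers alone, the cover hangs still and level (within 0.06 rad) over the case, the underside at each hole 4 to 18 mm above the machined face and each hole's centre within 3 mm sideways of its own threaded hole; all three buttons are up (horizontal distance between hole1 and thread1 below 0.003 m and horizontal distance between hole2 and thread2 below 0.003 m and horizontal distance between hole3 and thread3 below 0.003 m and horizontal distance between hole4 and thread4 below 0.003 m and z of hole1 in the frame of face between 0.004 and 0.018 m and z of hole2 in the frame of face between 0.004 and 0.018 m and z of hole3 in the frame of face between 0.004 and 0.018 m and z of hole4 in the frame of face between 0.004 and 0.018 m and angle between cover's own z axis and vertical below 0.06 rad and contact force between the fingers and cover above 1 N and contact force between cover and drive below 0.1 N and linear speed of cover below 0.01 m/s and angular speed of cover below 0.1 rad/s and value of joint each of forward, reverse, stop below 0.002 m); the arm keeps its last pose, push and grip.
It fails at once if two buttons are pressed at once (value of joint each of forward, reverse above 0.002 m or value of joint each of reverse, stop above 0.002 m or value of joint each of forward, stop above 0.002 m).
It fails at once if the cover touches the drive (contact force between cover and drive above 1 N).
It fails at once if the soapstone or the chisel is shoved (more than 20 mm) (distance of any of soapstone, chisel from where it was at the start of the episode above 0.02 m).
It also fails if it takes over 53 s, if anything falls off the work surface, if the arm or the gripper's body presses on something with over 40 N, if the wrist force passes 120 N, or if a joint passes its speed limit or range.

## Working session

There is one attempt and no reset: what is moved stays moved. The work goes in short steps, each a Python script; the robot and the scene stay as the last script left them, time stands still between calls to the robot, and variables do not carry over. Pictures are saved under pics/ and viewed, about 8 in all and at most 12, crops included, and the job is handed in when it is done.

```bash
ls; mkdir -p pics
python3 - <<'E'
from rig import env, read_camera, get_calibration
import cv2,numpy as np
np.set_printoptions(suppress=True,precision=2)
for n in("top","side"):
    cv2.imwrite(f"pics/{n}0.png",read_camera(n)[:,:,::-1]); print(n,get_calibration(n))
print(env.read_time())
E
```

```text
pics
top {'camera_matrix': array([[545.64,   0.  , 315.07],
       [  0.  , 545.64, 238.91],
       [  0.  ,   0.  ,   1.  ]]), 'world_from_camera': array([[  -0.  ,    0.99,   -0.15,  366.89],
       [  -1.  ,   -0.01,   -0.03,  113.95],
       [  -0.03,    0.15,    0.99, 1183.05],
       [   0.  ,    0.  ,    0.  ,    1.  ]])}
side {'camera_matrix': array([[437.26,   0.  , 322.22],
       [  0.  , 437.26, 237.57],
       [  0.  ,   0.  ,   1.  ]]), 'world_from_camera': array([[ -1.  ,  -0.01,  -0.02, 541.59],
       [ -0.01,  -0.57,   0.82, 853.3 ],
       [ -0.02,   0.82,   0.57, 609.36],
       [  0.  ,   0.  ,   0.  ,   1.  ]])}
0.1
```

View pics/top0.png

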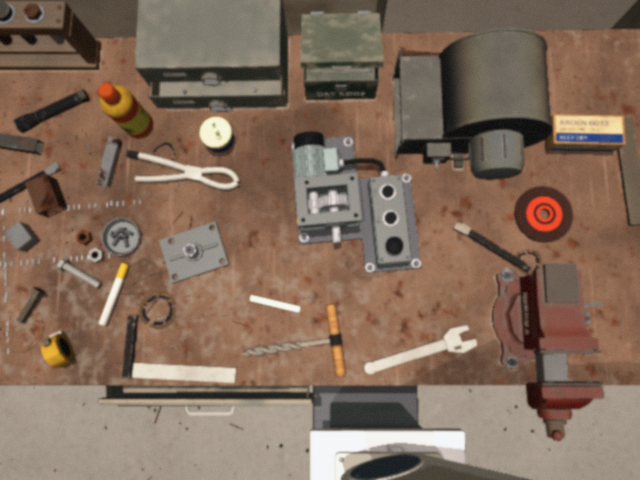

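View pics/side0.png

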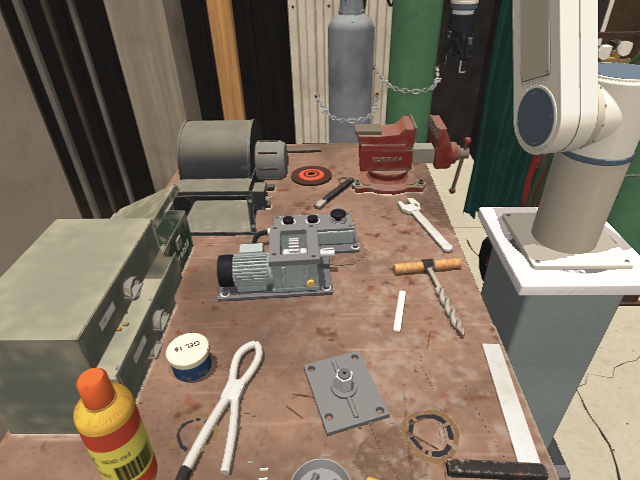

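The top view shows the drive at (330,200), buttons at (389,190), (391,218) and (394,245), the cover with its plug at about (193,250), the soapstone at (274,303) and the chisel at (490,245). I'll zoom in for subpixel work.

Run:
```python
import cv2,numpy as np
a=cv2.imread("pics/top0.png"); b=cv2.imread("pics/side0.png")
f=lambda im,x,y,w,h,s:cv2.resize(im[y:y+h,x:x+w],None,fx=s,fy=s,interpolation=cv2.INTER_CUBIC)
p=np.hstack([f(a,150,210,90,80,4),f(a,285,120,140,160,2.8)[:320,:392]])
r=f(a,285,165,140,80,2.8)
o=np.zeros((600,800,3),np.uint8)
o[:300,:360]=f(a,150,212,90,75,4); 
o[:300,380:800]=f(a,285,178,105,75,4)
o[310:600,:390]=f(b,295,340,97.5.__int__()+1,73,4)[:290,:390]
o[310:600,400:800]=f(b,210,200,160,116,2.5)[:290,:400]
cv2.imwrite("pics/crop0.png",o)
```

```text
(no output)
```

View pics/crop0.png

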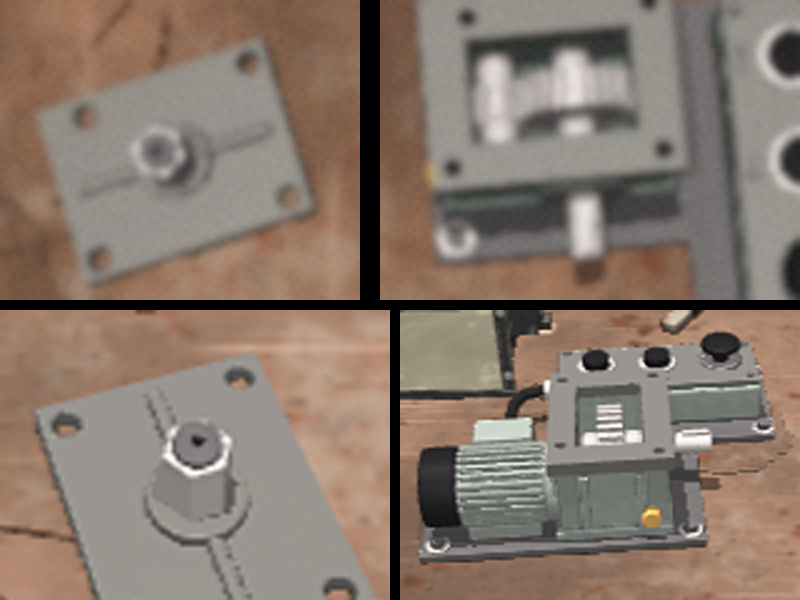

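The crop shows the cover's set-in hole at upper left, so its yaw is about +18°. The drive's set-in thread is also far left, with a yaw of about +5°. Next I'll refine these by blob centroids in both views and a rigid fit.

```bash
cat > h.py <<'E'
import cv2,numpy as np
from rig import env, solver, read_camera, get_calibration
np.set_printoptions(suppress=True,precision=2)
C={n:get_calibration(n) for n in("top","side")}
P=np.array([[-39,-54],[-39,54],[39,40],[39,-54]],float)
def R(a): c,s=np.cos(a),np.sin(a); return np.array([[c,-s],[s,c]])
def proj(n,X):
    T=np.linalg.inv(C[n]["world_from_camera"]); p=np.c_[X,np.ones(len(X))]@T.T[:,:3]
    q=(p*[1,-1,-1])@C[n]["camera_matrix"].T; return q[:,:2]/q[:,2:]
def ray(n,uv,z):
    K,T=C[n]["camera_matrix"],C[n]["world_from_camera"]
    d=(np.c_[uv,np.ones(len(uv))]@np.linalg.inv(K).T*[1,-1,-1])@T[:3,:3].T; o=T[:3,3]
    return (o+d*((z-o[2])/d[:,2])[:,None])[:,:2]
def fit(W,M=P):  # rigid 2D: x,y,yaw, residuals
    wc,mc=W.mean(0),M.mean(0); a=M-mc; b=W-wc
    th=np.arctan2((a[:,0]*b[:,1]-a[:,1]*b[:,0]).sum(),(a*b).sum())
    t=wc-R(th)@mc; return t,th,np.linalg.norm(W-(M@R(th).T+t),axis=1)
def blob(im,uv,r,s=8):  # dark-blob centroid near each uv, window radius r px
    g=cv2.cvtColor(im,cv2.COLOR_RGB2GRAY).astype(np.float32); out=[]
    for u in np.array(uv,float):
        for _ in range(4):
            w=cv2.getRectSubPix(g,(int(2*r*s+1)//s|1,)*2,tuple(map(float,u)))
            k=w.shape[0]//2; y,x=np.mgrid[-k:k+1,-k:k+1]
            bg=np.percentile(w,70); d=np.clip(bg-w-0.25*(bg-w.min()),0,None)*(x*x+y*y<=(r+.5)**2)
            u=u+[(d*x).sum()/d.sum(),(d*y).sum()/d.sum()]
        out.append(u)
    return np.array(out)
E
python3 - <<'E'
from h import *
I={n:read_camera(n) for n in C}
def both(name,seed,z,rt,rs):
    t,th,e=fit(ray("top",seed,z))
    for n,r in(("top",rt),("side",rs)):
        s=proj(n,np.c_[P@R(th).T+t,[z]*4]); uv=blob(I[n],s,r)
        f=fit(ray(n,uv,z)); print(name,n,"pred-shift",np.round(uv-s,1).tolist(),"fit",f[0],np.degrees(f[1]),"res",f[2])
        if n=="top": F=f; t,th,_=f
    return F
# order hole1..4: near right, near left, far left, far right
c=both("cover",np.array([[222,260.5],[174.75,276.5],[171,240.75],[212,227.5]]),8,4,6)
d=both("face",np.array([[355.75,215.25],[303,219.75],[306.75,182.5],[352.25,178.5]]),90,3,4)
B=np.array([[12,-128],[-45,-128],[-105,-128]],float)
for n in C:
  for b,z in zip(B,(65,65,78)):
    w=(R(d[1])@b+d[0]); s=proj(n,np.r_[w,z][None]); uv=blob(I[n],s,9); print(n,"button",w,"seen",ray(n,uv,z)[0])
# plate outline check in top
hsv=cv2.cvtColor(I["top"],cv2.COLOR_RGB2HSV); m=((hsv[...,1]<60)).astype(np.uint8)
cs,_=cv2.findContours(m[200:300,140:245].copy(),cv2.RETR_EXTERNAL,cv2.CHAIN_APPROX_NONE)
q=max(cs,key=cv2.contourArea); bx=cv2.boxPoints(cv2.minAreaRect(q))+[140,200]; w=ray("top",bx,6)
print("plate corners",w.round(1).tolist(),"centre",w.mean(0),"sides",np.linalg.norm(np.diff(w,axis=0),axis=1))
# plug cap in side & top
for n in C: print(n,proj(n,np.r_[c[0],46][None]))
E
```

```text
cover top pred-shift [[-1.1, -0.3], [-1.1, -0.3], [-1.2, -0.3], [-0.8, -0.6]] fit [524.33 413.28] 18.13865478787572 res [0.17 0.2  0.34 0.66]
cover side pred-shift [[-1.0, -0.2], [-0.9, -0.5], [-1.1, -0.8], [-1.4, -0.4]] fit [526.07 412.42] 18.27334017805423 res [0.44 0.42 0.47 0.6 ]
face top pred-shift [[-0.3, -0.6], [-0.3, -0.4], [-0.5, -0.3], [-0.6, -0.5]] fit [620.44 117.24] 4.764804455764226 res [0.15 0.12 0.01 0.16]
face side pred-shift [[0.0, -4.6], [-0.6, 6.1], [-1.4, 0.4], [-1.5, 0.1]] fit [622.25 117.9 ] 4.344094049936832 res [19.31 18.53  1.08  1.84]
top button [643.03  -9.32] seen [641.41  -8.84]
top button [586.23 -14.06] seen [585.01 -13.44]
top button [526.44 -19.04] seen [524.64 -17.99]
side button [643.03  -9.32] seen [644.74  -1.63]
side button [586.23 -14.06] seen [588.38  -5.24]
side button [526.44 -19.04] seen [528.86  -3.3 ]
plate corners [[550.8, 493.5], [592.0, 364.7], [495.2, 331.6], [454.8, 458.8]] centre [523.19 412.15] sides [135.21 102.29 133.45]
top [[187.88 249.01]]
side [[344.88 372.45]]
```

Both views agree within 2 mm: the cover is at (525,413) with yaw 18.2°, and the case at (621,117) with yaw 4.7°. The measured buttons also match their predicted positions. Pressing them now.

Run:
```python
from h import *
t=np.array([621.0,117.3]);th=np.radians(4.7)
print(env.read_orientation(),env.read_time())
env.set_gripper(0.0)
B=[((12,-128),65),((-45,-128),65),((-105,-128),78)]
o=[180,0,4.7]
try: 
  for i,(b,z) in enumerate(B):
    x,y=R(th)@np.array(b)+t+[-.5,.3]
    if i==0: env.goto([x,y,z+40],o)
    else: env.servo_line([x,y,95],rate=120)
    if i==0: print(env.read_joints(),env.read_time())
    env.servo_line([x,y,z+3],rate=120)
    f0=env.read_force()[2]
    hit=env.servo_line([x,y,z-6],rate=25,force_limit=15)
    env.dwell(.3)
    print(i,hit,env.read_tool_pos(),env.read_force()[2]-f0)
    env.servo_line([x,y,z+17],rate=120)
finally: print(env.read_time(),env.read_width())
```

```text
[-179.94   -0.     13.62] 0.2
[-1.94 34.6  95.17 -0.01 50.22 83.43] 3.7417
0 False [643.5   -9.02  59.37] 4.785358564201712
1 False [586.78 -13.67  59.36] 3.280170523728839
2 False [526.96 -18.58  72.32] 2.862764545557055
9.5833 -0.0012246852250704624
```

All three travelled 5.6 mm, but the force readings for reverse and stop were taken without settling. A repeat of reverse and stop in order is harmless, so I'll confirm with settled readings and then go over the cover.

Run:
```python
from h import *
t=np.array([621.0,117.3]);th=np.radians(4.7)
for b,z in [((-45,-128),65),((-105,-128),78)]:
    x,y=R(th)@np.array(b)+t+[-.5,.3]
    env.servo_line([x,y,95],rate=120); env.servo_line([x,y,z+3],rate=120)
    env.dwell(.25); f0=env.read_force()[2]
    env.servo_line([x,y,z-6.2],rate=30,force_limit=15); env.dwell(.3)
    print(env.read_tool_pos(),env.read_force()[2]-f0)
    env.servo_line([x,y,z+17],rate=120)
p=env.read_tool_pos(); env.servo_line([p[0],p[1],190],rate=200)
env.set_gripper(0.75)
env.goto([525,412.9,110],[180,0,18.2]); env.dwell(.2)
print(env.read_joints(),env.read_time(),env.read_tool_pos(),env.read_orientation())
I={n:read_camera(n) for n in C}
f=lambda im,x,y,w,h,s:cv2.resize(im[y:y+h,x:x+w],None,fx=s,fy=s,interpolation=cv2.INTER_CUBIC)
cv2.imwrite("pics/g1.png",np.hstack([f(I["top"],140,190,110,120,3.6),f(I["side"],285,255,110,167,432/167)])[:,:,::-1] if 0 else np.hstack([f(I["top"],140,190,110,120,3.6),f(I["side"],285,300,110,120,3.6)])[:,:,::-1])
```

```text
[586.83 -13.68  59.06] 5.0940283086360605
[526.87 -18.6   71.99] 5.703657119290562
[ 37.06  35.93  91.62  -0.    52.43 108.96] 17.3 [525.69 411.97 110.37] [-179.99   -0.02   18.11]
```

View pics/g1.png

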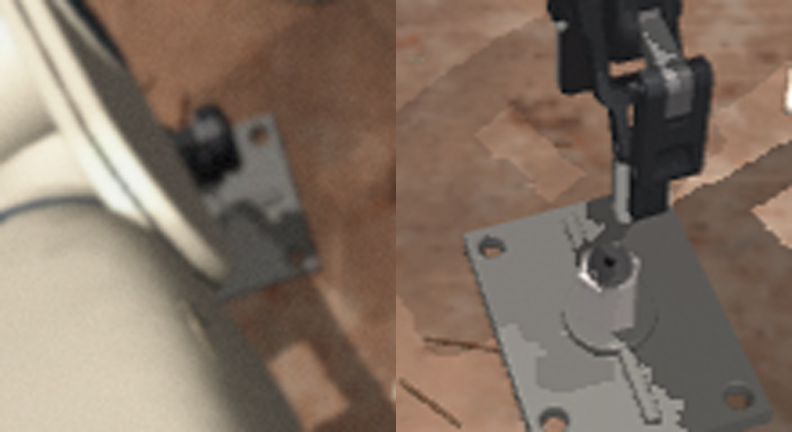

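Forces of 5.1 N and 5.7 N confirm reverse and stop. The picture shows the jaw straddling the plug on axis, at about (605,230) in the side half; the arm hides the top view here. Grasping.

Run:
```python
from h import *
d=np.array([525,412.9])-env.read_tool_pos()[:2]
p=np.array([525,412.9])+d
env.servo_line([*p,45],rate=120)
print(env.servo_line([*p,17.5],rate=40,force_limit=12), env.read_tool_pos())
env.set_gripper(0.0,80); env.dwell(.3)
print("closed",env.read_tool_pos(),env.read_width()*85,env.read_force())
q=env.read_tool_pos()
env.servo_line([q[0],q[1],80],rate=60); env.dwell(.4)
print("lifted",env.read_tool_pos(),env.read_width()*85,env.read_force(),env.read_torque(),env.read_time())
env.servo_line([q[0],q[1],240],rate=120)
env.goto([621.2,117.3,240],[180,0,4.7]); env.dwell(.4)
print("over",env.read_tool_pos(),env.read_orientation(),env.read_time())
I={n:read_camera(n) for n in C}
f=lambda im,x,y,w,h,s:cv2.resize(im[y:y+h,x:x+w],None,fx=s,fy=s,interpolation=cv2.INTER_CUBIC)
cv2.imwrite("pics/g2.png",np.hstack([f(I["top"],270,130,130,160,3),f(I["side"],210,130,130,160,3)])[:,:,::-1])
```

```text
False [524.6  413.62  17.54]
closed [524.71 413.78  18.08] 22.337387417352456 [-1.73 -0.54  5.73]
lifted [524.66 413.75  79.86] 22.667315177962895 [-0.03 -0.43 -3.71] [ 0.04 -0.01  0.02] 21.2667
over [621.11 117.86 239.98] [-180.      0.      4.75] 24.3417
```

View pics/g2.png

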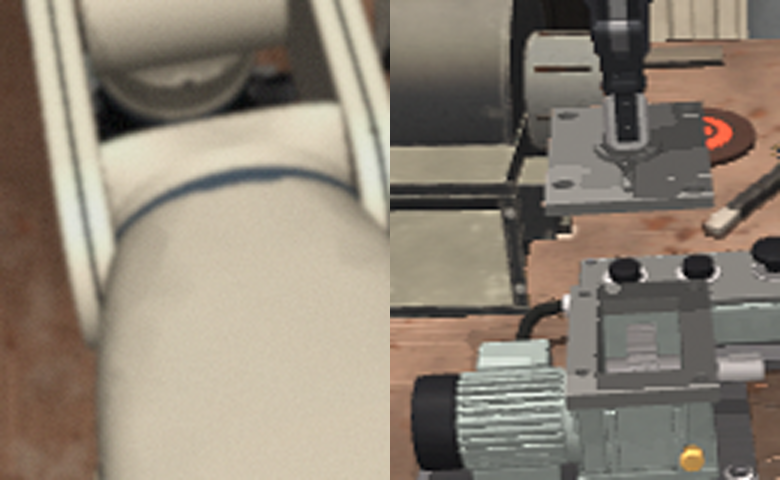

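The top view is blocked by the arm, but the side view shows the cover level and gripped, with holes at about (567,115) and (565,184) in the crop. Next I'll get the face from the arm-free side picture and the cover's pose in hand from the side camera.

Run:
```python
from h import *
s0=cv2.imread("pics/side0.png")[:,:,::-1].copy()
t=np.array([621.2,117.3]);th=np.radians(4.75)
s=proj("side",np.c_[P@R(th).T+t,[90]*4]); print("pred threads",s.tolist())
uv=blob(s0,s,2); print("blob",uv.tolist(), fit(ray("side",uv,90)))
p=env.read_tool_pos(); I=read_camera("side"); zt=p[2]-18.0+8
h=proj("side",np.c_[P@R(th).T+p[:2],[zt]*4]); hb=blob(I,h,5); print("pred holes",h.tolist(),"blob",hb.tolist(),fit(ray("side",hb,zt)),p)
def crop(im,c,marks,s=6,k=(66,48)):
    x,y=int(c[0]-k[0]/2),int(c[1]-k[1]/2)
    o=cv2.resize(im[y:y+k[1],x:x+k[0]],None,fx=s,fy=s,interpolation=cv2.INTER_CUBIC)
    for m,col in marks:
        for q in m: cv2.drawMarker(o,tuple(int(v) for v in ((q-[x,y]+.5)*s)),col,cv2.MARKER_CROSS,9,1)
    return o
cv2.imwrite("pics/g3.png",np.hstack([crop(s0,s.mean(0),[(s,(0,255,0)),(uv,(255,0,0))]),crop(I,h.mean(0),[(h,(0,255,0)),(hb,(255,0,0))])])[:,:,::-1])
```

```text
pred threads [[311.4773932687811, 225.2358503796306], [314.18270245242485, 255.2053353577568], [274.5728080701339, 253.28606627364525], [275.4388054495248, 227.26193253939158]]
blob [[310.60823238122026, 225.59262112305558], [313.105024679708, 255.6739480544725], [273.54853601320934, 253.70139391402043], [274.4402377107954, 227.57449097413885]] (array([623.17, 118.65]), np.float64(0.08165360062622275), array([0.06, 0.1 , 0.13, 0.18]))
pred holes [[308.9722596916519, 166.32466876491532], [311.67142888334627, 192.6889731466636], [268.0545039501242, 191.2087637726694], [269.5815123573031, 168.30158693588365]] blob [[309.12330028010393, 170.16807486823828], [311.0514612870771, 194.81896172754278], [267.22537390251887, 191.14549898902388], [268.71273225911045, 165.95997161672472]] (array([622.56, 121.05]), np.float64(-0.003343738122413128), array([10.79,  5.11,  3.48, 12.24])) [621.17 117.56 239.99]
```

View pics/g3.png

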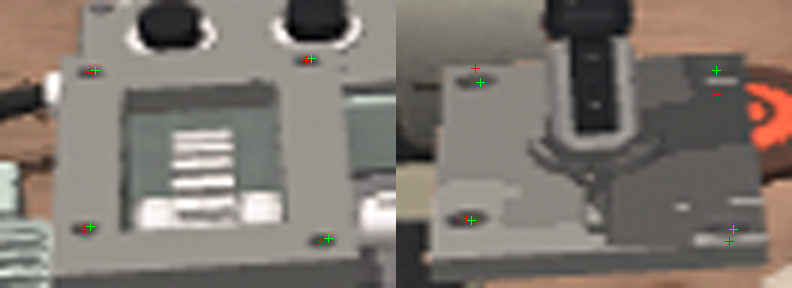

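The threads fit well in the side view (residuals under 0.2 mm, yaw 4.68°). The hole blobs on the cover's shaded side are disturbed by shadow, but the sunlit ones agree with the prediction to under 1 px. I'll lower to about an 11 mm gap and measure there, relative to the threads.

```bash
cat >> h.py <<'E'
def look(name):
    s0=cv2.imread("pics/side0.png")[:,:,::-1].copy()
    tf=np.array([623.17,118.65]);th=np.radians(4.7)     # face in side-camera terms
    p=env.read_tool_pos(); z=p[2]-18+8; I=read_camera("side")
    h=proj("side",np.c_[P@R(th).T+tf,[z]*4])
    Q=np.array([[-50,-65],[-50,65],[50,65],[50,-65]],float)
    k=proj("side",np.c_[Q@R(th).T+tf,[z]*4])
    x,y=int(h[:,0].mean())-33,int(h[:,1].mean())-24; s=12
    o=cv2.resize(I[y:y+49,x:x+66],None,fx=s,fy=s,interpolation=cv2.INTER_CUBIC)
    for m,c in((h,(0,255,0)),(k,(255,0,0))):
        for q in m: cv2.drawMarker(o,tuple(int(v) for v in ((q-[x,y]+.5)*s)),c,cv2.MARKER_CROSS,13,1)
    cv2.imwrite(f"pics/{name}.png",o[:,:,::-1]); cv2.imwrite(f"pics/{name}_raw.png",I[:,:,::-1])
    print(p,env.read_orientation(),"holes wanted",h.round(2).tolist(),"offset",x,y,"t",env.read_time())
E
python3 - <<'E'
from h import *
env.servo_line([621.4,117.4,150],rate=100); env.dwell(.3)
d=np.array([621.4,117.4])-env.read_tool_pos()[:2]
env.servo_line([*(np.array([621.4,117.4])+d),119],rate=40); env.dwell(.5)
print(env.read_force()); look("g4")
E
```

```text
[-0.1  -0.13 -3.34]
[621.23 117.37 119.07] [-180.    -0.     4.7] holes wanted [[310.24, 218.15], [312.81, 247.8], [272.66, 245.91], [273.74, 220.16]] offset 259 209 t 27.3167
```

View pics/g4.png

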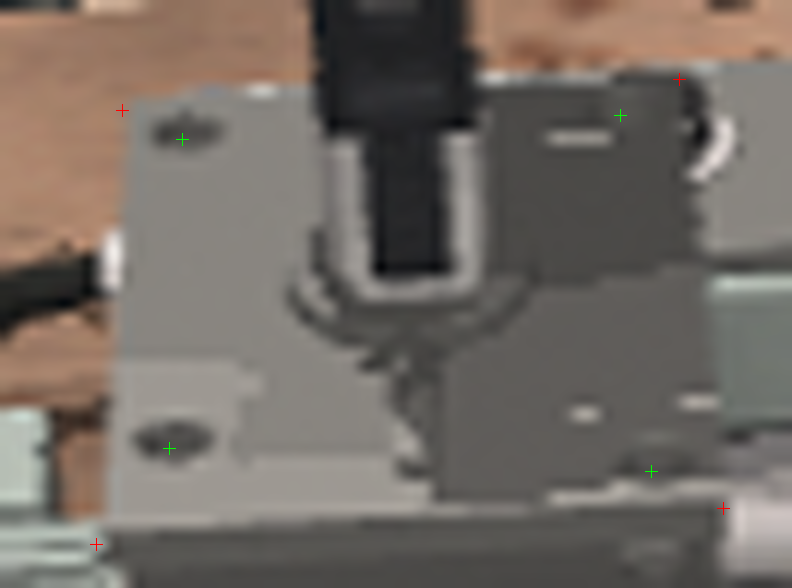

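Crosses mark the wanted positions. The holes sit at about (+5,-7)/12 px from them, which is roughly 1 mm in x and up to 2 mm in y, with height mixed in. I'll compare the case's own edges and threads from the first picture at the same scale, to separate detection bias from real offset.

Run:
```python
from h import *
s0=cv2.imread("pics/side0.png"); g4=cv2.imread("pics/g4_raw.png")
tf=np.array([623.17,118.65]);th=np.radians(4.7); Q=np.array([[-50,-65],[-50,65],[50,65],[50,-65]],float)
pr=lambda M,z:proj("side",np.c_[M@R(th).T+tf,[z]*4])
def prof(im,a,b,fr,n):   # mean profile across edge a-b, +-5 px, along direction n
    g=cv2.cvtColor(im,cv2.COLOR_BGR2GRAY).astype(np.float32); out=[]
    off=np.arange(-4,4.01,.25)
    for f in np.linspace(*fr,25):
        c=a+(b-a)*f; q=(c+off[:,None]*n).astype(np.float32)
        out.append(cv2.remap(g,q[:,0][None],q[:,1][None],cv2.INTER_LINEAR)[0])
    m=np.mean(out,0); d=np.gradient(m); return m[::4].round(0), off[np.argsort(-abs(d))[:3]]
for nm,im,z in(("case",s0,90),("cover",g4,109.07)):
    k=pr(Q,z)
    for e,(i,j,fr,n) in dict(near=(2,1,(.05,.45),(0,1)),far=(3,0,(.02,.3),(0,1)),xp=(3,2,(.15,.85),(1,0)),xm=(0,1,(.3,.9),(1,0))).items():
        print(nm,e,*prof(im,k[i],k[j],fr,np.array(n)))
    h=pr(P,z); print(nm,"blob-pred",(blob(im[:,:,::-1].copy(),h,2 if nm=="case" else 4)-h).round(2).tolist())
k,h=pr(Q,90),pr(P,90); x,y=int(h[:,0].mean())-33,int(h[:,1].mean())-24; s=12
o=cv2.resize(s0[y:y+49,x:x+66],None,fx=s,fy=s,interpolation=cv2.INTER_CUBIC)
for m,c in((h,(0,255,0)),(k,(0,0,255))):
    for q in m: cv2.drawMarker(o,tuple(int(v) for v in ((q-[x,y]+.5)*s)),c,cv2.MARKER_CROSS,13,1)
cv2.imwrite("pics/g5.png",o)
```

```text
case near [150. 150. 151. 148. 106.  83.  83.  83.  86.] [-0.25  0.   -0.5 ]
case far [141. 149. 153. 155. 152. 150. 139. 130. 147.] [3.75 4.   3.5 ]
case xp [109. 113. 123. 138. 147. 148. 150. 149. 146.] [-1.5  -1.25 -1.75]
case xm [148. 149. 150. 149. 138. 128. 139. 146. 148.] [0.25 0.   0.5 ]
case blob-pred [[0.03, 0.03], [-0.03, 0.03], [0.05, 0.01], [-0.05, 0.0]]
cover near [153. 154. 155. 122.  87.  85.  84.  76.  75.] [-1.   -1.25 -0.75]
cover far [126. 128. 131. 145. 133. 122. 111. 117. 130.] [1.   1.25 3.  ]
cover xp [101. 106. 105. 117. 140. 141. 141. 137. 133.] [-0.25 -0.5  -0.75]
cover xm [ 87.  89.  91.  92.  97. 108. 115. 115. 117.] [0.5  0.75 0.25]
cover blob-pred [[-0.81, 1.09], [0.49, 1.02], [0.22, -0.58], [0.13, -0.58]]
```

View pics/g5.png

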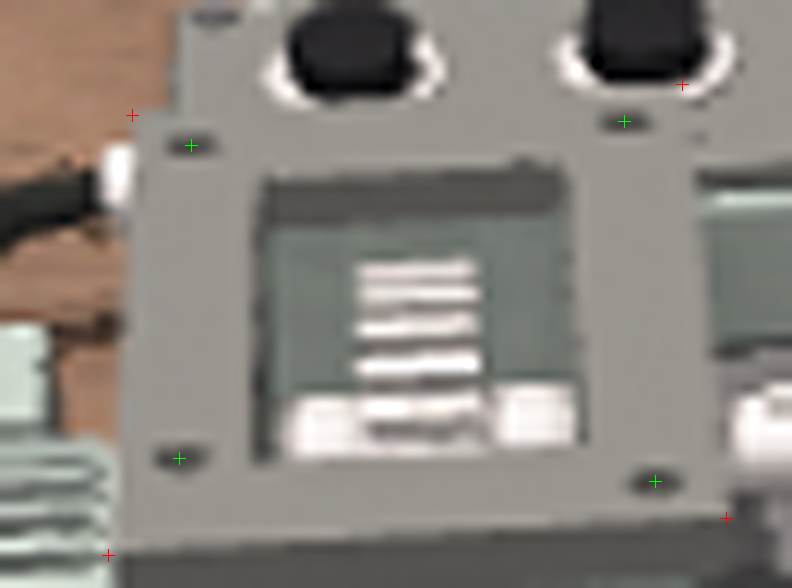

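Relative to the threads, the cover looks about 0.6 px high at its +x side, which could be y, z or tilt. I'll calibrate against the known tool pose by showing the cover to both cameras left and right of the drive, where the arm doesn't hide it, and check tilt along the near edge.

Run:
```python
from h import *
import json
s0=cv2.imread("pics/side0.png"); g4=cv2.imread("pics/g4_raw.png")
tf=np.array([623.17,118.65]);th=np.radians(4.7); Q=np.array([[-50,-65],[-50,65],[50,65],[50,-65]],float)
for nm,im,z in(("case",s0,90),("cover",g4,109.07)):
    g=cv2.cvtColor(im,cv2.COLOR_BGR2GRAY).astype(np.float32); k=proj("side",np.c_[Q@R(th).T+tf,[z]*4]); off=np.arange(-3,2.01,.1); r=[]
    for f in np.linspace(.08,.92,8):
        m=0
        for e in np.linspace(-.03,.03,7):
            c=k[2]+(k[1]-k[2])*(f+e); q=(c+off[:,None]*[0,1]).astype(np.float32); m=m+cv2.remap(g,q[:,0][None],q[:,1][None],cv2.INTER_LINEAR)[0]
        r.append(off[np.argmin(np.gradient(m))])
    print(nm,"near edge offset, x+ to x-",np.round(r,2))
q=env.read_tool_pos(); env.servo_line([q[0],q[1],240],rate=150)
out=[]
for i,(pos,yaw) in enumerate((([540,-230,220],4.7),([540,400,220],4.7))):
    env.goto(pos,[180,0,yaw]); env.dwell(.3)
    p=env.read_tool_pos(); o=env.read_orientation()
    I={n:read_camera(n) for n in C}
    for n in C: cv2.imwrite(f"pics/m{i}_{n}.png",I[n][:,:,::-1])
    out.append((list(p),list(o))); print(p,o,env.read_time())
json.dump(out,open("m.json","w"))
row=[]
for i,(p,o) in enumerate(out):
    for n in C:
        im=cv2.imread(f"pics/m{i}_{n}.png"); h=proj(n,np.c_[P@R(np.radians(o[2])).T+np.array(p[:2]),[p[2]-10]*4])
        x,y=(h.mean(0)-[40,30]).astype(int); c=cv2.resize(cv2.getRectSubPix(im,(80,60),(x+39.5,y+29.5)),(400,300),interpolation=cv2.INTER_CUBIC)
        for u in h: cv2.drawMarker(c,tuple(int(v) for v in ((u-[x,y]+.5)*5)),(0,255,0),cv2.MARKER_CROSS,9,1)
        row.append(c); print(i,n,x,y,h.round(1).tolist())
cv2.imwrite("pics/g6.png",np.vstack([np.hstack(row[:2]),np.hstack(row[2:])]))
```

```text
case near edge offset, x+ to x- [-0.2 -0.3 -0.5 -0.1 -0.8 -0.4  0.  -0.7]
cover near edge offset, x+ to x- [-1.1 -0.8 -1.4 -1.1 -0.7 -0.4 -1.  -0.7]
[ 540.38 -229.28  220.06] [180.    -0.01   4.77] 30.0167
[540.28 399.59 220.04] [-180.     -0.      4.66] 32.6667
0 top 482 195 [[554.0, 243.9], [493.4, 249.3], [495.2, 206.0], [547.3, 201.3]]
0 side 291 93 [[344.6, 115.6], [349.5, 130.6], [317.5, 130.0], [315.3, 116.9]]
1 top 134 198 [[203.0, 246.6], [143.9, 251.8], [149.9, 209.2], [200.8, 204.7]]
1 side 293 257 [[356.9, 261.5], [368.2, 313.4], [306.7, 309.6], [304.2, 264.6]]
```

View pics/g6.png

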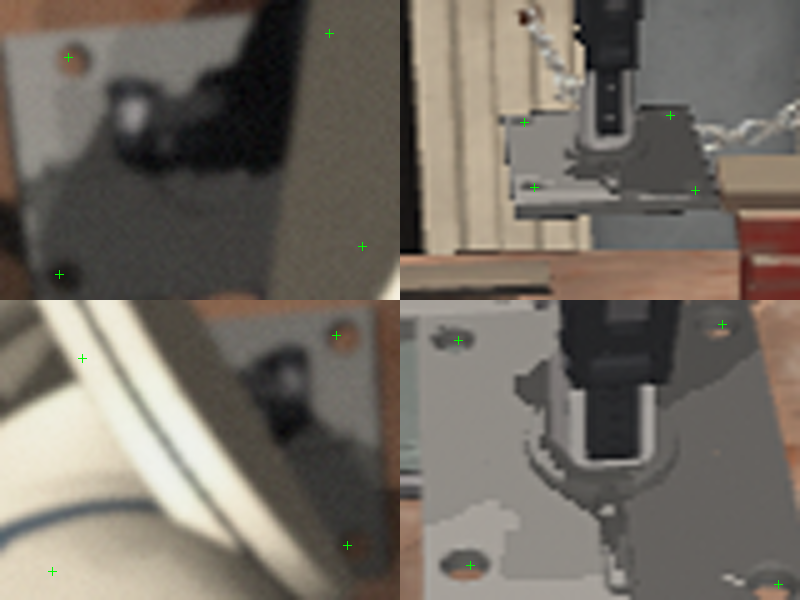

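In both cameras the shown cover gives consistent corrections. The top camera reads y too small by about 2.3 mm, so the true face is at y ≈ 119.5. The side camera's direct comparison gives 119.6, and both give tool x ≈ 621.5. Tilt is negligible. Going back with the corrected target.

Run:
```python
from h import *
g=np.array([621.5,119.5])
env.goto([*g,240],[180,0,4.7]); env.servo_line([*g,150],rate=120); env.dwell(.3)
d=g-env.read_tool_pos()[:2]
env.servo_line([*(g+d),119],rate=40); env.dwell(.5)
look("g7")
im=cv2.imread("pics/g7_raw.png")[:,:,::-1].copy()
h=proj("side",np.c_[P@R(np.radians(4.7)).T+[623.17,118.65],[env.read_tool_pos()[2]-10]*4])
print("holes 3,4 seen-wanted px",blob(im,h,4)[2:]-h[2:]); print(env.read_force(),env.read_width()*85)
```

```text
[621.2  119.51 119.07] [180.    0.    4.7] holes wanted [[310.24, 218.15], [312.81, 247.81], [272.66, 245.91], [273.74, 220.16]] offset 259 209 t 36.4667
holes 3,4 seen-wanted px [[0.18 0.01]
 [0.04 0.09]]
[ 0.35  0.75 -2.64] 22.112249259160986
```

View pics/g7.png

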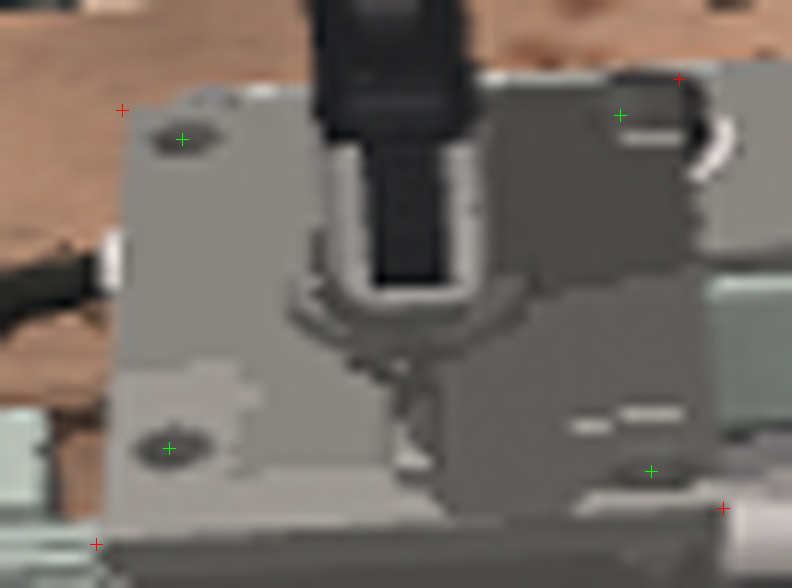

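The crosses sit in the middle of holes 3 and 4, to within 0.2 px. The hole 2 shadow matches its cross, and the cover is still and level with clear air under it. Handing in.

Run:
```python
from rig import env
env.dwell(.3); print(env.read_joint_velocities(),env.read_force(),env.read_tool_pos(),env.read_time()); env.job_done()
```

```text
[ 0.06323944 -0.13118609  0.00430823  0.00565011 -0.05452888 -0.00197709] [ 0.36958573  0.10966197 -3.83251554] [621.15329698 119.47283053 118.98643007] 36.7667
the job is handed in; nothing more can be done
```

I pressed the buttons in the order forward, reverse, stop. I then picked the cover up by its plug and handed the job in at 36.8 s, holding it about 11 mm above the case. The system gave no verdict.

**Buttons:** I pressed reverse and stop a second time, in order, because their first force readings were taken before the arm had settled. The repeat gave 5.1 N and 5.7 N, which is fully down. The button joints can't be read, so the presses and releases are judged only from force and tool position.

**Final position:** In the last side picture, holes 3 and 4 were within 0.2 px of their target points, which is roughly 0.5 mm. The tool was level and almost motionless. It carried 3.8 N, about the cover's weight, which suggests it was not touching the case.

**Checks that disagreed or were weak:**
- **Top camera:** its first reading put the case about 2.3 mm off in y. I corrected this by showing the held cover to both cameras and comparing the holes with the threads in the side view. The two corrected estimates agreed within a few tenths of a millimetre.
- **Holes 1 and 2:** they were in shadow, so I only checked them roughly by eye. Their positions otherwise rest on the plug grip setting the cover's yaw.
- **Height:** the gap comes from the tool height at the grasp. I did not measure it separately.
- **Soapstone and chisel:** I moved well clear of both and did not check them again at the end.

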